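# Clamp the ornament for sanding

## Task

Clamp the plywood ornament in the sanding fixture: with a finger, push the swung-out steel strap round over the ornament until it meets its stop, and then push the black-ended cam lever fully down, so that the pad presses on the ornament. Only push, with the outside of the fingers or the fingertips: do not lift or shift the ornament, and leave the other things on the bench where they are.

Things in the scene. Friction and masses are not known exactly. Their poses are not given: they have to be found in the camera images.
- fixture: Sanding fixture, fixed to the bench: a 150 x 230 x 12 mm grey laminate board with three 8 mm pins (tops 22 mm above the bench) round the ornament. Origin on the bench surface (height 0) right under the ornament's place; z up; the board reaches from -75 to +75 mm in its x and from -80 to +150 mm in its y. A post at x = 0, y = +110 mm carries the clamp; an upright 10 mm stop pin at x = +18.5 mm, y = +65 mm, 50 mm high above the bench, stops the strap.
- ornament: Round laser-cut plywood ornament, 110 mm across, 5 mm thick, loose, lying between the pins on the fixture board (its top 17 mm above the bench). Origin under its centre. To be clamped, not lifted or shifted.
- strap (a joint): Swing angle of the steel clamp strap about the upright post, rad. 0 = at its stop, over the ornament (strap pointing from the post along the fixture's -y, pad over the ornament's centre); grows as the strap swings away clockwise seen from above, towards the fixture's -x (at about 1.57); at most 1.7. It starts swung out at 0.9 to 1.5. It stays where it is left; about 1 N at its far end swings it.
- strap_pivot (a point): On the axis of the post, at the mid-height of the strap, 46 mm above the bench.
- strap_push (a point): Point on the strap's centre line 115 mm from the post axis, at mid-height (46 mm above the bench); moves with the strap. The strap is a level bar 26 mm wide, 12 mm deep (underside 40 mm, top 52 mm above the bench), and ends 136 mm from the post axis. Under it, 110 mm from the axis, hangs a spindle with a 22 mm round rubber pad, bottom 22 mm above the bench with the lever up; the spindle's top end stands out above the strap to 74 mm above the bench.
- lever (a joint): Angle of the cam lever, rad. 0 = upright, grows as it folds down away from the ornament, i.e. in the direction opposite to that in which the strap points from the post; 1.5 = fully down at its stop, nearly level. Starts at 0.2 to 0.5; stays where it is left; about 3.5 N square on the paddle moves it. It drives the pad down by 8 mm over its 1.5 rad; in the last part the sprung pad presses on what lies under it.
- lever_pivot (a point): Hinge axis of the cam lever, on the strap straight above the post, 70 mm above the bench; the hinge axis is level and square to the strap. The lever turns with the strap.
- lever_paddle (a point): Centre of the lever's paddle, 75.5 mm from its hinge: 28 mm wide, 10 mm thick, 45 mm long (53 to 98 mm from the hinge); moves with the lever.
- pad: Round rubber clamping pad, 22 mm across, 10 mm high, under the far end of the strap; origin at the centre of its underside.
- spare: Bystander, to be left alone: smaller spare plywood ornament, flat disc 80 mm across, 5 mm thick, lying on the bench; origin under its centre.
- sander: Bystander, to be left alone: cork sanding block, 70 x 50 x 26 mm; origin under its centre.
- glue: Bystander, to be left alone: white glue bottle, standing, 50 mm across, 130 mm tall; origin under its centre.
- driver: Bystander, to be left alone: screwdriver lying on the bench.
- jar: Bystander, to be left alone: amber glass jar, standing, 60 mm across, 70 mm tall; origin under its centre.
- brush: Bystander, to be left alone: brush lying on the bench.
- blanks: Bystander, to be left alone: small stack of square plywood blanks, 80 x 80 x 18 mm; origin under its centre.
There are look-alikes about, which are no part of the job. What is shaped like the ornament but red or yellow is not meant.

How it is judged:
By the outcome, as a careful person would: the job done as asked, in the order asked, and still so for the second after the job is handed in, with the robot touching nothing.
It also fails if it takes over 51 s, if anything falls off the work surface, if the arm or the gripper's body presses on something with over 40 N, if the wrist force passes 120 N, or if a joint passes its speed limit or range.

## Robot

A 6-joint arm with a two-finger parallel gripper is mounted at the origin on the work surface. World frame = base frame: x ahead of the robot, y to its left, z up, the work surface at z = 0. Lengths are in m, angles in degrees, forces in N, time in s.
With the tool pointing down it reaches from about 0.35 to 0.975 m from the base axis. Payload 7.1 kg.
Tool frame: the origin (TCP) lies on the centre line of the jaws, within the pads' length; the fingertips stand 25 mm ahead of it and the grasp point (between the pads) lies 6 mm ahead of it (r.tcp_to_tips is the distance from the TCP to the fingertips, in m); z points along the fingers, y is the line along which they close (so a half turn about z gives the same grasp; the last joint's range is limited). The gripper opens to 88 mm and grips with 3 to 60 N. Pads are 20 mm wide; open, the fingers measure 115 mm over their backs; the gripper's body (75 mm by 178 mm) begins 61 mm behind the grasp point.
Start: joints at [-65.088, 24.242, 93.386, -0, 62.372, -1.089], TCP at [0.274, -0.562, 0.217] pointing down, gripper open.
Joint ranges: [-172.04, 172.04], [-51.8, 120.97], [4.93, 147.93], [-75.15, 255.16], [6.16, 154.13], [-145.62, 145.62]. Speed limits (degrees/s): [136.94, 136.94, 172.46, 180, 180, 180].

## Interface

Orientations are given as a 3x3 rotation matrix whose columns are the frame's x, y, z axes.
In Python, from workcell import r gives the robot as it stands.
- The arm moves only by the tool send_rows, never from a script. Its argument "commands" is a list of rows, each an object with "delta_pos": the shift along the tool's x, y, z in units of 150 mm (1.0 is 150 mm), a list of three; "roll": the turn about the tool's z in units of 2 pi rad (1.0 is 2 pi rad). A call has 1 to 12 rows; each row is the pose to reach, as a shift and turn from the pose commanded when the call began, along the tool's axes at that moment, turning the shorter way round; what a row does not reach only later rows make up. A row lasts 1/8 s, in which the tool goes at most 62.5 mm and 10.7 degrees, less where a joint would pass 70% of its speed; a pose out of reach is approached as far as the arm can. A call with a number of a shift or a turn outside -1 to 1 is refused whole. A call with a gripper value outside its range is refused whole. "gripper" is the closure, from 0 (fully open) to 1 (shut), set as the call begins (left out, the last holds). The fingers move at their own pace and stop on an object; the grip force is fixed at half the most. Time passes only in rows, so rows that repeat a pose let the fingers close. It gives the time, the measured TCP pose, the force, the opening and the grip force at its end, in the units of the state.
- r.observe(): the state, without advancing time (a new reading comes with each control period).
- r.camera(name): name is "side" or "top"; returns the picture (400x640x3 uint8, blue, green, red); there is no depth.
- r.camera_model(name): a dict with "intrinsics" (3x3 intrinsics, pixels), "pose" (4x4, takes a point from camera to world coordinates). Camera axes: x right, y down, z forward; pixel columns grow to the right and rows downward; lengths in m; the calibration is good to about 2 mm. A picture is of the moment at which its call begins. camera_model takes no time and is no camera call.
- r.finish_job(): hands the job in; it is judged then, once.
The state is a dict: "clock": time; "qpos": joint angles; "dq": joint speeds; "joint_torque": joint torques, N m; "position": TCP position; "orientation": TCP orientation; "contact_force": force on the tool from outside, world axes, zero at the start; "ft_torque": the same for the moment, N m; "finger_gap": finger opening in m; "grip_force": force on a finger pad.
Only numpy, scipy, OpenCV 4.12 (cv2) and the standard library are available. Lean on these libraries where they do the work, as an engineer would, in place of code of your own. Each camera call takes 0.05 s, during which the arm holds its last target. There are 200 camera calls.

## Working session

There is one attempt and no reset: what is moved stays moved. The work goes in short steps, Python scripts to look and compute and a tool call to move; the robot and the scene stay as the last step left them, time stands still between calls to the robot, and variables do not carry over. Pictures are saved under pics/ and viewed, at most 10 in all, crops included, and the job is handed in when it is done.

Besides the shell and the picture viewer there is one more tool, called after ">>>" in YAML: its name, and indented under it one key for each argument. send_rows: Moves the arm, as the interface text tells. Shifts and turns lie within -1 to 1; 1 stands for 150 mm of shift or 2 pi rad of turn. Its arguments: {"type":"object","properties":{"commands":{"type":"array"},"gripper":{"type":"number"}},"required":["commands"]}

```bash
mkdir -p pics; python3 - <<'E'
from workcell import r
import cv2,numpy as np
np.set_printoptions(precision=4,suppress=True)
for n in("top","side"):
    cv2.imwrite(f"pics/{n}0.png",r.camera(n)); m=r.camera_model(n); print(n,m["intrinsics"],m["pose"])
s=r.observe();print(s["clock"],s["position"],s["orientation"],s["finger_gap"],r.tcp_to_tips)
E
```

```text
top [[455.9613   0.     322.9546]
 [  0.     455.9613 199.8368]
 [  0.       0.       1.    ]] [[-0.0046 -0.9951  0.0991  0.4224]
 [-0.9999  0.0056  0.0096 -0.0299]
 [-0.0101 -0.099  -0.995   1.2028]
 [ 0.      0.      0.      1.    ]]
side [[496.2226   0.     316.2714]
 [  0.     496.2226 198.3351]
 [  0.       0.       1.    ]] [[-0.9931 -0.0707  0.094   0.4366]
 [-0.1163  0.7073 -0.6973  0.8464]
 [-0.0172 -0.7034 -0.7106  0.9782]
 [ 0.      0.      0.      1.    ]]
0.1 [ 0.2738 -0.5613  0.2164] [[ 0.8988  0.4383 -0.0005]
 [ 0.4383 -0.8988  0.0012]
 [ 0.     -0.0013 -1.    ]] 0.0876856831097609 0.025
```

View pics/top0.png

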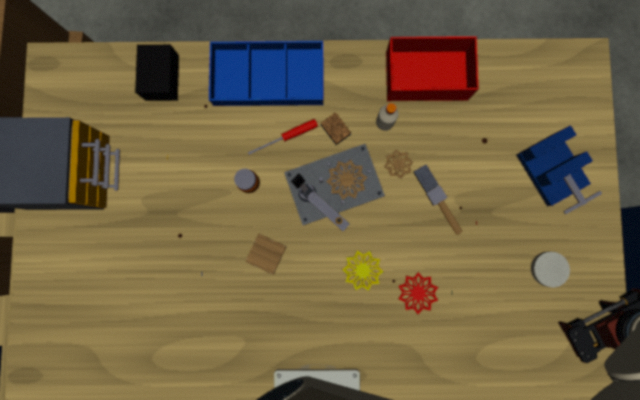

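View pics/side0.png

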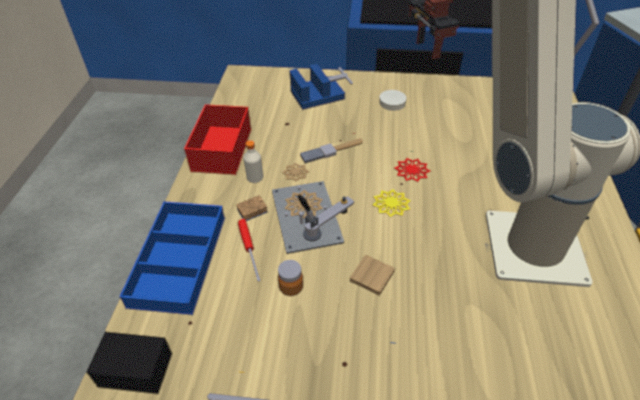

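The top view shows the grey board around (335,184), with the brown ornament at (347,180). The strap runs from the post near (305,192) to about (345,225), and the lever's black paddle is at (299,181). The red and yellow ornaments and the small spare at (398,163) are not meant. I'll enlarge the fixture to confirm.

```bash
cat > h.py <<'E'
from workcell import r
import cv2,numpy as np
np.set_printoptions(precision=4,suppress=True)
def ray(n,uv,z):
    m=r.camera_model(n);K,P=m["intrinsics"],m["pose"]
    d=P[:3,:3]@np.linalg.solve(K,[*uv,1]);c=P[:3,3]
    return (c+d*(z-c[2])/d[2])[:2]
def proj(n,p):
    m=r.camera_model(n);K,P=m["intrinsics"],m["pose"]
    q=K@(P[:3,:3].T@(np.asarray(p)-P[:3,3]));return q[:2]/q[2]
E
python3 - <<'E'
from h import *
a=cv2.imread("pics/top0.png");b=cv2.imread("pics/side0.png")
A=cv2.resize(a[135:235,275:395],None,fx=5,fy=5,interpolation=3)
B=cv2.resize(b[175:255,265:360],None,fx=6,fy=6,interpolation=3)
cv2.imwrite("pics/cA.png",A);cv2.imwrite("pics/cB.png",B)
hsv=cv2.cvtColor(a,cv2.COLOR_BGR2HSV)
m=((hsv[...,1]<60)&(hsv[...,2]>50)).astype(np.uint8)
roi=np.zeros_like(m);roi[138:232,275:392]=1;m&=roi
m=cv2.morphologyEx(m,cv2.MORPH_OPEN,np.ones((3,3)))
c=max(cv2.findContours(m,0,2)[0],key=cv2.contourArea)
print(cv2.contourArea(c));ap=cv2.approxPolyDP(c,5,True)[:,0];
for p in ap: print(p,ray("top",p,.012))
E
```

```text
4766.5
[365 145] [ 0.6866 -0.1308]
[285 172] [0.6155 0.0815]
[302 223] [0.4805 0.0365]
[325 216] [ 0.4985 -0.0237]
[335 222] [ 0.4826 -0.0497]
[339 211] [ 0.5114 -0.0604]
[383 195] [ 0.5528 -0.1761]
```

View pics/cA.png

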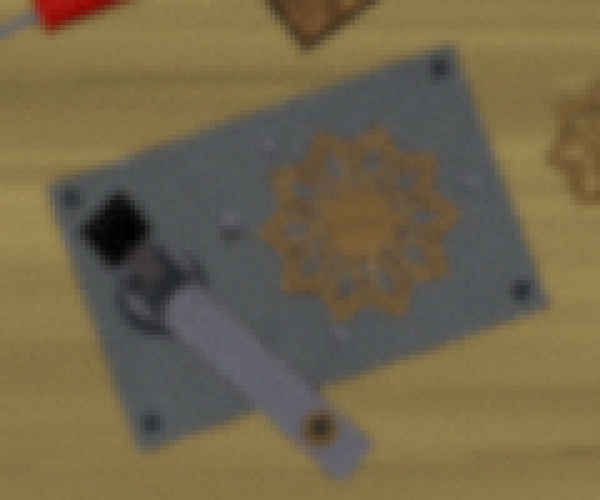

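View pics/cB.png

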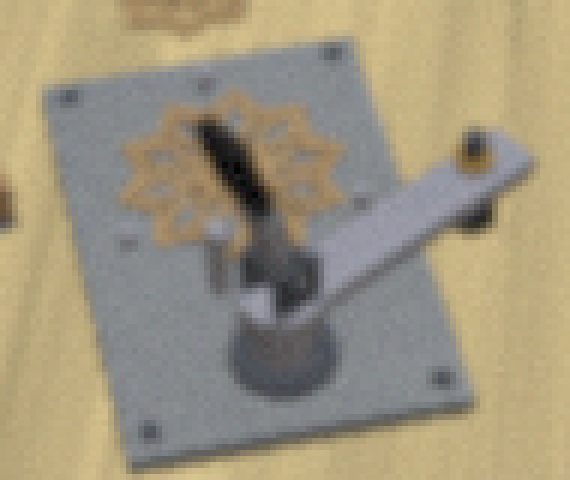

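The crops confirm it. The brown ornament sits on the board between the pins, the strap's spindle top is at full-image (339,220), and the black paddle is at about (298.5,181). The stop pin is beside the post at about (321,179). Next I compute the frame and waypoints.

```bash
cat >> h.py <<'E'
C=[ray("top",p,.012) for p in((365.5,144.3),(285.3,172),(303,224.5),(384,195.3))] if 0 else np.array([[.6866,-.1308],[.6155,.0815],[.4805,.0365],[.5528,-.1761]])
ey=(C[1]-C[0])+(C[2]-C[3]);ey/=np.linalg.norm(ey);ex=np.array([ey[1],-ey[0]])
O=C.mean(0)-.035*ey
post=O+.11*ey
def F(x,y): return O+ex*x+ey*y
def toF(p): d=np.asarray(p)[:2]-O; return np.array([d@ex,d@ey])
def S(th,rad,off): # point along strap; off = towards the outer (clockwise) side
    d=-ey*np.cos(th)-ex*np.sin(th); o=-ex*np.cos(th)+ey*np.sin(th)
    return post+rad*d+off*o
E
python3 - <<'E'
from h import *
print("O",O,"post",post,"yaw ex",np.degrees(np.arctan2(ex[1],ex[0])))
print("orn F",toF(ray("top",(347,180),.017)))
print("orn side F",toF(ray("side",(265+233/6,175+160/6),.017)))
sp=ray("top",(275+320/5,135+427/5),.074);sp2=ray("side",(265+476/6,175+140/6),.074)
for s in(sp,sp2):
    d=toF(s)-[0,.11];print("spindle F",toF(s),"r",np.linalg.norm(d),"th",np.arctan2(-d[0],-d[1]))
print("stop pin",toF(ray("top",(275+230/5,135+218/5),.05)), toF(ray("side",(265+218/6,175+228/6),.05)))
for n,p,z in(("glue",(388,108),.12),("jar",(246,180),.07)): print(n,toF(ray("top",p,z)))
E
```

```text
O [ 0.595  -0.0804] post [0.5599 0.0238] yaw ex 18.649084791853902
orn F [-0.003  -0.0006]
orn side F [ 0.0006 -0.0007]
spindle F [-0.0988  0.0563] r 0.1124247659812299 th 1.0732490533758248
spindle F [-0.0942  0.0659] r 0.10401003952131396 th 1.133329297321107
stop pin [0.018  0.0638] [0.0195 0.0696]
glue [ 0.1189 -0.144 ]
jar [0.0731 0.2438]
```

```bash
cat >> h.py <<'E'
def rows(pts):
    """pts: (xy, z, xyaw deg) -> rows from current pose"""
    s=r.observe();R=np.array(s["orientation"]);p=np.array(s["position"]);y0=np.degrees(np.arctan2(R[1,0],R[0,0]))
    print("pos",p,"yaw",y0,"F",toF(p),"t",s["clock"],"f",s["contact_force"])
    for xy,z,yaw in pts:
        print(np.round(R.T@(np.array([*xy,z])-p)/.15,3),round(-((yaw-y0+180)%360-180)/360,4))
E
python3 - <<'E'
from h import *
y=lambda t:108.65-np.degrees(t)
a=S(1.1,.112,.055);print(a)
rows([(a,.2,y(1.1)),(a,.06,y(1.1))])
E
```

```text
[ 0.4422 -0.0178]
pos [ 0.2738 -0.5613  0.2164] yaw 25.998152360724234 F [-0.4582 -0.3529] t 0.1 f [ 1.3318 -0.2582 -0.292 ]
[ 2.598 -2.765  0.113] -0.0545
[ 2.598 -2.763  1.046] -0.0545
```

>>> send_rows:
  commands:
    - {"delta_pos": [0.3,-0.3,0],"roll": -0.0}
    - {"delta_pos": [0.6,-0.65,0],"roll": 0}
    - {"delta_pos": [0.9,-0.95,0.05],"roll": 0}
    - {"delta_pos": [0.9,-0.95,0.05],"roll": 0}
  gripper: 1

```text
clock: 0.6
position: [0.3328, -0.3709, 0.2089]
orientation: [[0.897, 0.441, -0.001], [0.441, -0.897, 0.002], [-0.0, -0.003, -1.0]]
contact_force: [0.2, -0.5, 0.3]
finger_gap: 0.0513
grip_force: 0.0
```

>>> send_rows:
  commands:
    - {"delta_pos": [0.3,-0.3,0],"roll": 0}
    - {"delta_pos": [0.6,-0.65,0],"roll": 0}
    - {"delta_pos": [0.9,-0.95,0],"roll": 0}
    - {"delta_pos": [0.9,-0.95,0],"roll": 0}

```text
clock: 1.1
position: [0.3925, -0.185, 0.2097]
orientation: [[0.897, 0.442, 0.0], [0.442, -0.897, 0.0], [0.0, -0.0, -1.0]]
contact_force: [0.1, 0.4, 0.2]
finger_gap: 0.0112
grip_force: 0.0
```

```bash
python3 - <<'E'
from h import *
y=lambda t:108.65-np.degrees(t)
a=S(1.1,.112,.055)
rows([(a,.2,y(1.1)),(a,.06,y(1.1))])
E
```

```text
pos [ 0.3925 -0.185   0.2097] yaw 26.231841079772774 F [-0.2253 -0.0344] t 1.1 f [0.0651 0.4161 0.2061]
[ 0.79  -0.854  0.065] -0.0539
[ 0.79  -0.854  0.998] -0.0539
```

>>> send_rows:
  commands:
    - {"delta_pos": [0.26,-0.28,0.06],"roll": -0.018}
    - {"delta_pos": [0.53,-0.57,0.06],"roll": -0.036}
    - {"delta_pos": [0.79,-0.854,0.06],"roll": -0.054}
    - {"delta_pos": [0.79,-0.854,0.06],"roll": -0.054}
    - {"delta_pos": [0.79,-0.854,0.4],"roll": -0.054}
    - {"delta_pos": [0.79,-0.854,0.7],"roll": -0.054}
    - {"delta_pos": [0.79,-0.854,0.99],"roll": -0.054}
    - {"delta_pos": [0.79,-0.854,0.99],"roll": -0.054}

```text
clock: 2.1
position: [0.4398, -0.0216, 0.0587]
orientation: [[0.703, 0.711, -0.007], [0.711, -0.703, 0.0], [-0.005, -0.005, -1.0]]
contact_force: [0.4, -1.0, 0.7]
finger_gap: 0.0006
grip_force: 0.0
```

```bash
python3 - <<'E'
from h import *
y=lambda t:108.65-np.degrees(t)
rows([(S(t,.112,.0275),.06,y(t)) for t in (1.2,1.1,1.0,.9,.8,.7,.6,.5,.4,.3,.2,.1,.05,0)])
a=r.camera("side");cv2.imwrite("pics/s1.png",cv2.resize(a[130:270,230:400],None,fx=4,fy=4,interpolation=3))
E
```

```text
pos [ 0.4398 -0.0216  0.0587] yaw 45.299102054923466 F [-0.1283  0.1053] t 2.1 f [ 0.4027 -1.025   0.7025]
[ 0.052  0.103 -0.009] 0.015
[ 0.031  0.176 -0.009] -0.0009
[ 0.017  0.252 -0.01 ] -0.0168
[ 0.01   0.328 -0.01 ] -0.0327
[ 0.011  0.405 -0.01 ] -0.0487
[ 0.02   0.482 -0.011] -0.0646
[ 0.036  0.557 -0.011] -0.0805
[ 0.06   0.63  -0.012] -0.0964
[ 0.091  0.7   -0.012] -0.1123
[ 0.129  0.767 -0.013] -0.1282
[ 0.173  0.83  -0.013] -0.1441
[ 0.224  0.888 -0.014] -0.1601
[ 0.251  0.915 -0.014] -0.168
[ 0.28   0.941 -0.014] -0.176
```

View pics/s1.png

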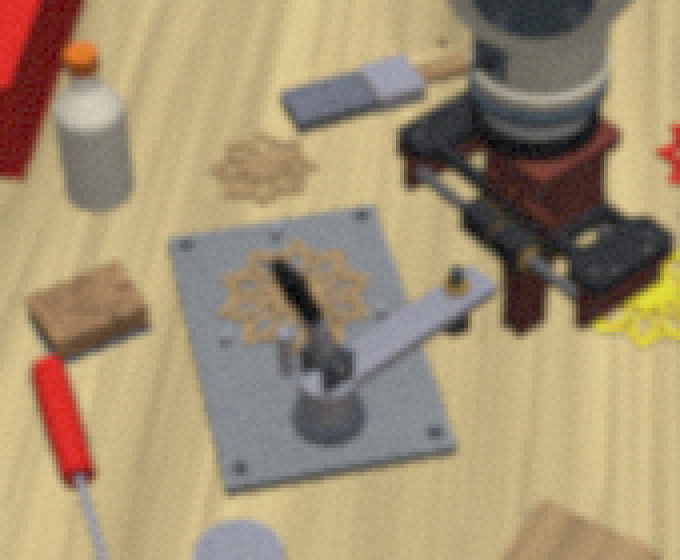

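The closed fingers stand just outside the strap's far end, to the right of the spindle at crop (457,285), and everything else is undisturbed. I sweep along the arc now.

>>> send_rows:
  commands:
    - {"delta_pos": [0.04,0.12,0],"roll": 0}
    - {"delta_pos": [0.03,0.176,0],"roll": 0}
    - {"delta_pos": [0.02,0.23,0],"roll": -0.012}
    - {"delta_pos": [0.014,0.28,0],"roll": -0.023}
    - {"delta_pos": [0.01,0.33,0],"roll": -0.033}
    - {"delta_pos": [0.01,0.38,0],"roll": -0.043}
    - {"delta_pos": [0.014,0.43,0],"roll": -0.054}
    - {"delta_pos": [0.02,0.48,0],"roll": -0.064}
    - {"delta_pos": [0.03,0.53,0],"roll": -0.075}
    - {"delta_pos": [0.045,0.58,0],"roll": -0.086}
    - {"delta_pos": [0.06,0.63,0],"roll": -0.096}
    - {"delta_pos": [0.06,0.63,0],"roll": -0.096}

```text
clock: 3.65
position: [0.5171, -0.0808, 0.0623]
orientation: [[0.175, 0.985, 0.003], [0.985, -0.175, -0.001], [-0.0, 0.003, -1.0]]
contact_force: [0.1, -0.1, -0.0]
finger_gap: 0.0005
grip_force: 0.0
```

```bash
python3 - <<'E'
from h import *
y=lambda t:108.65-np.degrees(t)
rows([(S(t,.112,.0275),.06,y(t)) for t in (.5,.4,.3,.2,.1,.05,0)])
a=r.camera("side");cv2.imwrite("pics/s2.png",cv2.resize(a[130:270,230:400],None,fx=4,fy=4,interpolation=3))
E
```

```text
pos [ 0.5171 -0.0808  0.0623] yaw 79.9458405929199 F [-0.074   0.0246] t 3.65 f [ 0.0794 -0.1105 -0.0095]
[-0.01  -0.024  0.015] -0.0002
[-0.025  0.052  0.015] -0.0161
[-0.032  0.128  0.015] -0.032
[-0.031  0.205  0.016] -0.0479
[-0.022  0.282  0.016] -0.0638
[-0.015  0.319  0.016] -0.0718
[-0.006  0.357  0.016] -0.0797
```

View pics/s2.png

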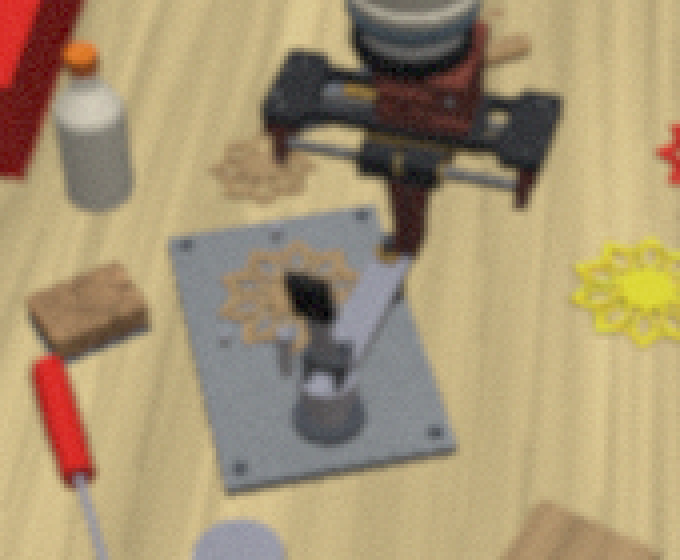

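The strap follows the finger, with its tip now at about crop (395,255) and the ornament undisturbed. I continue, slowing down toward the stop.

>>> send_rows:
  commands:
    - {"delta_pos": [-0.025,0.05,0.01],"roll": -0.016}
    - {"delta_pos": [-0.03,0.1,0.01],"roll": -0.026}
    - {"delta_pos": [-0.032,0.15,0.01],"roll": -0.036}
    - {"delta_pos": [-0.031,0.2,0.01],"roll": -0.047}
    - {"delta_pos": [-0.027,0.25,0.01],"roll": -0.057}
    - {"delta_pos": [-0.022,0.28,0.01],"roll": -0.064}
    - {"delta_pos": [-0.018,0.3,0.01],"roll": -0.068}
    - {"delta_pos": [-0.015,0.32,0.01],"roll": -0.072}
    - {"delta_pos": [-0.015,0.32,0.01],"roll": -0.072}

```text
clock: 4.82
position: [0.5629, -0.0905, 0.0597]
orientation: [[-0.274, 0.962, 0.001], [0.962, 0.274, 0.0], [-0.0, 0.001, -1.0]]
contact_force: [-0.1, -0.2, 0.4]
finger_gap: 0.0004
grip_force: 0.0
```

>>> send_rows:
  commands:
    - {"delta_pos": [0,0.01,0],"roll": -0.004}
    - {"delta_pos": [0,0.02,0],"roll": -0.008}
    - {"delta_pos": [0,0.03,0],"roll": -0.008}
    - {"delta_pos": [0,0.03,0],"roll": -0.008}

```text
clock: 5.32
position: [0.5671, -0.0893, 0.0595]
orientation: [[-0.322, 0.947, 0.0], [0.947, 0.322, 0.0], [0.0, 0.0, -1.0]]
contact_force: [-0.8, -0.5, -0.4]
finger_gap: 0.0005
grip_force: 0.3
```

```bash
python3 - <<'E'
from h import *
rows([(S(0,.112,.0275),.06,108.65)])
a=r.camera("top");cv2.imwrite("pics/s3.png",cv2.resize(a[135:235,275:395],None,fx=5,fy=5,interpolation=3))
E
```

```text
pos [ 0.5671 -0.0893  0.0595] yaw 108.79263907081211 F [-0.0293  0.0005] t 5.325 f [-0.7728 -0.529  -0.4093]
[-0.017  0.012 -0.003] 0.0004
```

>>> send_rows:
  commands:
    - {"delta_pos": [0,0.01,0],"roll": 0}
    - {"delta_pos": [0,0.015,0],"roll": 0}
    - {"delta_pos": [0,0.015,0],"roll": 0}

```text
clock: 5.75
position: [0.5691, -0.0885, 0.0595]
orientation: [[-0.322, 0.947, 0.0], [0.947, 0.322, 0.0], [0.0, 0.0, -1.0]]
contact_force: [-1.1, -1.2, -0.4]
finger_gap: 0.0006
grip_force: 0.4
```

>>> send_rows:
  commands:
    - {"delta_pos": [0,0.01,0],"roll": 0}
    - {"delta_pos": [0,0.015,0],"roll": 0}
    - {"delta_pos": [0,0.015,0],"roll": 0}

```text
clock: 6.12
position: [0.5713, -0.0878, 0.0596]
orientation: [[-0.322, 0.947, 0.0], [0.947, 0.322, 0.0], [-0.0, 0.0, -1.0]]
contact_force: [-0.4, -0.4, 0.0]
finger_gap: 0.0007
grip_force: 0.4
```

>>> send_rows:
  commands:
    - {"delta_pos": [0,0.01,0],"roll": 0}
    - {"delta_pos": [0,0.02,0],"roll": 0}
    - {"delta_pos": [0,0.02,0],"roll": 0}

```text
clock: 6.5
position: [0.5743, -0.0868, 0.0596]
orientation: [[-0.322, 0.947, 0.0], [0.947, 0.322, 0.0], [-0.0, 0.0, -1.0]]
contact_force: [0.1, 0.6, -0.3]
finger_gap: 0.0005
grip_force: 0.2
```

>>> send_rows:
  commands:
    - {"delta_pos": [0,0.01,0],"roll": 0}
    - {"delta_pos": [0,0.015,0],"roll": 0}
    - {"delta_pos": [0,0.015,0],"roll": 0}

```text
clock: 6.88
position: [0.5763, -0.0861, 0.0596]
orientation: [[-0.322, 0.947, 0.0], [0.947, 0.322, 0.0], [-0.0, 0.0, -1.0]]
contact_force: [0.3, -0.3, 0.6]
finger_gap: 0.0007
grip_force: 0.3
```

```bash
python3 - <<'E'
from h import *
rows([(S(0,.112,.0275),.06,108.65)])
a=r.camera("top");b=r.camera("side")
cv2.imwrite("pics/s4.png",np.vstack([cv2.resize(a[145:215,275:395],None,fx=4,fy=4,interpolation=3),cv2.resize(b[170:245,260:380],None,fx=4,fy=4,interpolation=3)]))
E
```

```text
pos [ 0.5763 -0.0861  0.0596] yaw 108.80125767763792 F [-0.0196  0.0006] t 6.875 f [ 0.3456 -0.265   0.5575]
[-0.017 -0.053 -0.003] 0.0004
```

View pics/s4.png

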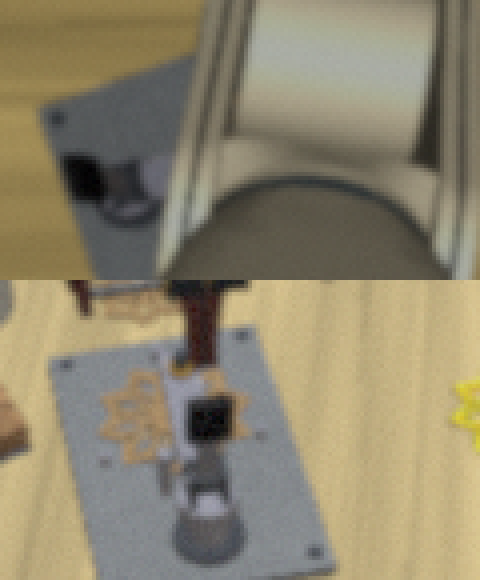

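The side view shows the strap beside the stop pin (crop about (167,475)). The fingers are only about 15 mm thick when closed, so the stop should be within a few mm. I push on gently until the force rises.

>>> send_rows:
  commands:
    - {"delta_pos": [0,0.01,0],"roll": 0}
    - {"delta_pos": [0,0.01,0],"roll": 0}
    - {"delta_pos": [0,0.01,0],"roll": 0}

```text
clock: 7.35
position: [0.5777, -0.0856, 0.0596]
orientation: [[-0.322, 0.947, 0.0], [0.947, 0.322, 0.0], [0.0, 0.0, -1.0]]
contact_force: [-0.6, -1.1, 0.7]
finger_gap: 0.0004
grip_force: 0.2
```

>>> send_rows:
  commands:
    - {"delta_pos": [0,0.01,0],"roll": 0}
    - {"delta_pos": [0,0.01,0],"roll": 0}
    - {"delta_pos": [0,0.01,0],"roll": 0}

```text
clock: 7.72
position: [0.5791, -0.0852, 0.0596]
orientation: [[-0.322, 0.947, 0.0], [0.947, 0.322, 0.0], [-0.0, 0.0, -1.0]]
contact_force: [0.4, -1.0, 0.3]
finger_gap: 0.0002
grip_force: 0.2
```

>>> send_rows:
  commands:
    - {"delta_pos": [0,0.01,0],"roll": 0}
    - {"delta_pos": [0,0.015,0],"roll": 0}
    - {"delta_pos": [0,0.015,0],"roll": 0}

```text
clock: 8.1
position: [0.5812, -0.0845, 0.0596]
orientation: [[-0.322, 0.947, 0.0], [0.947, 0.322, 0.0], [-0.0, 0.0, -1.0]]
contact_force: [-0.4, -0.9, -0.6]
finger_gap: 0.0005
grip_force: 0.4
```

>>> send_rows:
  commands:
    - {"delta_pos": [0,0.01,0],"roll": 0}
    - {"delta_pos": [0,0.01,0],"roll": 0}
    - {"delta_pos": [0,0.01,0],"roll": 0}

```text
clock: 8.48
position: [0.5825, -0.084, 0.0595]
orientation: [[-0.322, 0.947, -0.0], [0.947, 0.322, 0.0], [0.0, -0.0, -1.0]]
contact_force: [-1.6, -1.6, 0.5]
finger_gap: 0.0
grip_force: 0.8
```

>>> send_rows:
  commands:
    - {"delta_pos": [0,0.01,0],"roll": 0}
    - {"delta_pos": [0,0.01,0],"roll": 0}
    - {"delta_pos": [0,0.01,0],"roll": 0}

```text
clock: 8.85
position: [0.5828, -0.0838, 0.0594]
orientation: [[-0.322, 0.947, -0.002], [0.947, 0.322, -0.0], [0.001, -0.002, -1.0]]
contact_force: [-4.8, -3.9, 3.5]
finger_gap: 0.0006
grip_force: 2.9
```

```bash
python3 - <<'E'
from h import *
rows([(S(0,.112,.0275),.06,108.65)])
b=r.camera("side")
c=cv2.resize(b[165:240,270:360],None,fx=8,fy=8,interpolation=3)
for p,col in(((*F(0,0),.074),(0,0,255)),((*F(.0185,.065),.05),(0,255,0)),((*F(0.0135,.065),.05),(0,255,0)),((*F(0.013,-.026),.052),(255,0,255)),((*F(-.013,-.026),.052),(255,0,255))):
    q=(proj("side",p)-[270,165]+.5)*8;print(q);cv2.circle(c,tuple(int(v) for v in q),3,col,1)
cv2.imwrite("pics/s5.png",c)
E
```

```text
pos [ 0.5828 -0.0838  0.0594] yaw 108.8077778477726 F [-0.0127  0.0006] t 8.85 f [-4.8493 -3.947   3.5126]
[-0.017 -0.099 -0.004] 0.0004
[270.7585 177.2423]
[255.1769 377.2046]
[270.4782 374.6689]
[220.5291 178.0823]
[296.3246 166.0542]
```

View pics/s5.png

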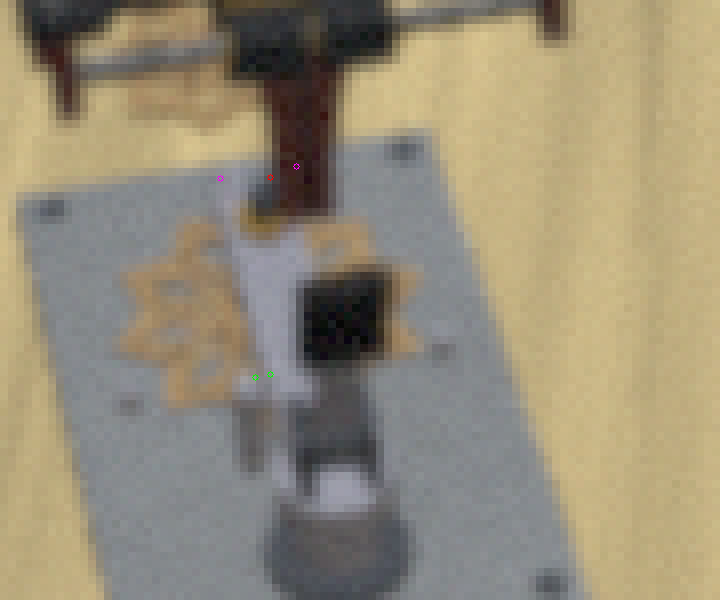

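```bash
python3 - <<'E'
from h import *
p=np.array(r.observe()["position"])
for z in (.034,.045,.055): print(z,[((proj("side",(*(p[:2]+ex*d-ey*e),z))-[270,165]+.5)*8).round() for d,e in((-.009,0),(0,0),(.009,0),(0,-.01))])
E
```

```text
0.034 [array([339., 254.]), array([312., 258.]), array([286., 263.]), array([318., 279.])]
0.045 [array([338., 231.]), array([312., 235.]), array([285., 239.]), array([317., 256.])]
0.055 [array([337., 210.]), array([311., 214.]), array([284., 218.]), array([317., 234.])]
```

```bash
python3 - <<'E'
from h import *
for p,yaw,c,k in(((.4398,-.0216),45.3,(230,130),4),((.5171,-.0808),80,(230,130),4)):
    for z in(.034,.055): print(z,[((proj("side",(p[0],p[1]+e,z))-c+.5)*k).round() for e in(0,.012)])
s=r.observe();print(s["qpos"],s["position"],s["ft_torque"],s["contact_force"])
E
```

```text
0.034 [array([524., 353.]), array([523., 367.])]
0.055 [array([526., 331.]), array([525., 345.])]
0.034 [array([413., 279.]), array([412., 292.])]
0.055 [array([413., 257.]), array([412., 270.])]
[ -9.3235  33.7683 102.8917  -0.052   43.4748 -28.0933] [ 0.5828 -0.0838  0.0594] [-0.6709  0.739   0.0177] [-4.7865 -3.6674  3.0107]
```

The closed fingertips sit about 20–25 mm higher than the nominal figure, so the finger is bearing on the spindle above the strap. The last push moved only 0.3 mm of 1.5 mm with rising force, so the strap is at its stop. One more small push will confirm that, then I back off and go up.

>>> send_rows:
  commands:
    - {"delta_pos": [0,0.01,0],"roll": 0}
    - {"delta_pos": [0,0.01,0],"roll": 0}

```text
clock: 9.15
position: [0.5831, -0.0837, 0.0593]
orientation: [[-0.323, 0.947, -0.005], [0.947, 0.323, -0.001], [0.001, -0.005, -1.0]]
contact_force: [-9.4, -6.1, 5.0]
finger_gap: 0.0003
grip_force: 5.0
```

>>> send_rows:
  commands:
    - {"delta_pos": [0,-0.05,0],"roll": 0}
    - {"delta_pos": [0,-0.2,0],"roll": 0}
    - {"delta_pos": [0,-0.3,-0.2],"roll": 0}
    - {"delta_pos": [0,-0.3,-0.5],"roll": 0}
    - {"delta_pos": [0,-0.3,-0.9],"roll": 0}
    - {"delta_pos": [-0.5,-0.6,-0.9],"roll": 0}
    - {"delta_pos": [-0.7,-0.9,-0.9],"roll": 0}
    - {"delta_pos": [-0.7,-0.9,-0.9],"roll": 0}

```text
clock: 10.15
position: [0.4904, -0.2281, 0.1949]
orientation: [[-0.319, 0.948, 0.001], [0.948, 0.319, -0.0], [-0.001, 0.001, -1.0]]
contact_force: [-0.3, -0.4, 0.7]
finger_gap: 0.0003
grip_force: 0.0
```

```bash
python3 - <<'E'
from h import *
rows([])
a=r.camera("top");b=r.camera("side")
cv2.imwrite("pics/s6.png",np.vstack([cv2.resize(a[140:215,275:395],None,fx=4,fy=4,interpolation=3),cv2.resize(b[170:245,260:380],None,fx=4,fy=4,interpolation=3)]))
E
```

```text
pos [ 0.4904 -0.2281  0.1949] yaw 108.61959227628739 F [-0.1464 -0.1064] t 10.15 f [-0.3069 -0.3975  0.6705]
```

View pics/s6.png

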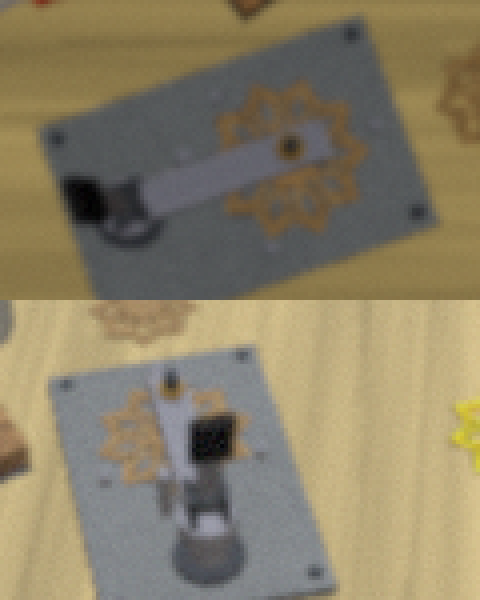

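The strap now lies over the ornament and against the stop pin, with the spindle at full-image (347.5,176.8). The paddle is at top (296,190) and side (312.5,204.5). I compute the angles and lever waypoints.

```bash
python3 - <<'E'
from h import *
for n,p in(("top",(347.5,176.8)),("side",(302.8,189.5))): print("spindle",toF(ray(n,p,.072)))
for th in(.2,.3,.4,.5):
    z=.07+.0755*np.cos(th);print(th,.11+.0755*np.sin(th),toF(ray("top",(296.2,190),z)),toF(ray("side",(312.5,204.5),z)))
s=r.observe()
def tip(th,rho=.078,g=0): return .11+rho*np.sin(th)-.005*np.cos(th), .07+rho*np.cos(th)+.005*np.sin(th)
print([np.round(tip(t),4) for t in(.2,.4,.6,.8,1,1.2,1.4,1.5)])
E
```

```text
spindle [-0.0024  0.0004]
spindle [0.0031 0.0082]
0.2 0.12499953447502712 [-0.0021  0.1306] [0.0018 0.1357]
0.3 0.13231177560293114 [-0.0018  0.1307] [0.0015 0.134 ]
0.4 0.1394010848443031 [-0.0014  0.1308] [0.0011 0.1315]
0.5 0.14619662816461731 [-0.001   0.1308] [0.0005 0.1284]
[array([0.1206, 0.1474]), array([0.1358, 0.1438]), array([0.1499, 0.1372]), array([0.1625, 0.1279]), array([0.1729, 0.1164]), array([0.1809, 0.1029]), array([0.186 , 0.0882]), array([0.1875, 0.0805])]
```

```bash
python3 - <<'E'
from h import *
p=np.array(r.observe()["position"])
b=r.camera("side");hsv=cv2.cvtColor(b,cv2.COLOR_BGR2HSV)
for z in(p[2],p[2]-.025): print("proj",z,proj("side",(*p[:2],z)),proj("side",(*(p[:2]+.01*ey),z)))
u,v=proj("side",p).astype(int)
roi=hsv[v-25:v+25,u-10:u+11]
m=((roi[...,0]<10)|(roi[...,0]>170))&(roi[...,1]>80)&(roi[...,2]<120)
for i,row in enumerate(m): print(v-25+i,''.join('#' if x else '.' for x in row))
print(u-10)
E
```

```text
proj 0.19464653691657635 [348.1631 118.137 ] [349.1214 120.3494]
proj 0.16964653691657636 [347.8968 125.7804] [348.8408 128.0029]
93 .....................
94 .....................
95 .....................
96 .....................
97 ........##.#.###.....
98 ......##########.....
99 ......##########.....
100 ......#####..##......
101 .......####.###......
102 .......####.###......
103 .......####.##.......
104 .......####.###......
105 .......#######.......
106 .......#######.......
107 .......#######.......
108 ........######.......
109 .......######........
110 ........#####........
111 .......######........
112 .......###.##........
113 ........#####........
114 .......#####.........
115 ........#####........
116 ........#####........
117 ........###.#........
118 .........#...........
119 .....................
120 .....................
121 .....................
122 .....................
123 .....................
124 .....................
125 .....................
126 .....................
127 .....................
128 .....................
129 .....................
130 .....................
131 .....................
132 .....................
133 .....................
134 .....................
135 .....................
136 .....................
137 .....................
138 .....................
139 .....................
140 .....................
141 .....................
142 .....................
338
```

```bash
python3 - <<'E'
from h import *
b=r.camera("side")
for v in range(112,134,1): print(v,[tuple(map(int,b[v,u])) for u in(338,345,347,349,351)])
E
```

```text
112 [(124, 167, 184), (28, 34, 55), (36, 36, 57), (28, 33, 47), (58, 74, 92)]
113 [(121, 165, 183), (26, 32, 52), (23, 31, 52), (22, 19, 40), (55, 74, 91)]
114 [(123, 167, 184), (34, 38, 58), (33, 40, 59), (27, 31, 46), (58, 76, 93)]
115 [(123, 165, 180), (30, 38, 58), (36, 40, 57), (29, 30, 50), (62, 80, 100)]
116 [(122, 166, 182), (40, 48, 69), (25, 24, 54), (33, 35, 46), (57, 76, 97)]
117 [(118, 163, 179), (54, 73, 83), (30, 33, 54), (29, 33, 49), (63, 85, 101)]
118 [(121, 162, 181), (65, 86, 101), (38, 39, 59), (38, 47, 62), (63, 84, 103)]
119 [(122, 166, 183), (79, 106, 121), (52, 69, 85), (65, 88, 103), (78, 106, 122)]
120 [(123, 166, 182), (96, 132, 145), (90, 119, 136), (102, 140, 155), (99, 135, 152)]
121 [(122, 167, 183), (115, 155, 172), (116, 157, 172), (118, 162, 180), (117, 158, 174)]
122 [(118, 160, 178), (122, 161, 179), (128, 171, 190), (128, 173, 189), (114, 155, 172)]
123 [(127, 169, 183), (117, 159, 176), (125, 170, 186), (117, 160, 178), (112, 155, 171)]
124 [(127, 169, 185), (114, 154, 170), (120, 166, 181), (115, 161, 177), (113, 155, 171)]
125 [(125, 170, 183), (114, 153, 169), (119, 160, 176), (117, 161, 175), (119, 161, 176)]
126 [(122, 165, 184), (112, 148, 164), (118, 158, 173), (115, 156, 172), (115, 156, 173)]
127 [(123, 167, 185), (108, 147, 161), (112, 156, 171), (111, 153, 168), (116, 156, 172)]
128 [(121, 163, 181), (112, 150, 164), (117, 158, 174), (113, 155, 171), (113, 155, 171)]
129 [(123, 166, 184), (111, 150, 165), (115, 155, 173), (115, 157, 171), (116, 155, 169)]
130 [(122, 164, 182), (112, 152, 165), (114, 155, 170), (115, 154, 171), (117, 156, 172)]
131 [(124, 167, 183), (111, 150, 167), (116, 156, 172), (113, 155, 171), (113, 156, 170)]
132 [(124, 166, 184), (105, 145, 161), (114, 156, 172), (118, 157, 173), (113, 150, 170)]
133 [(121, 166, 182), (107, 148, 163), (119, 160, 176), (112, 156, 169), (117, 153, 173)]
```

```bash
cat >> h.py <<'E'
def lev(th,rho=.072,dy=-.010,dz=.004):
    return F(0,.11+rho*np.sin(th)-.005*np.cos(th)+dy), .07+rho*np.cos(th)+.005*np.sin(th)+dz
E
python3 - <<'E'
from h import *
rows([(F(0,.09),.195,108.65),(F(0,.09),.145,108.65)]+[(*lev(t),108.65) for t in(.3,.5,.7,.9,1.1,1.2,1.3,1.4,1.5)])
E
```

```text
pos [ 0.492  -0.2252  0.1946] yaw 108.78926283299252 F [-0.1439 -0.1043] t 10.35 f [-0.0904 -0.3874 -0.0161]
[ 1.293  0.963 -0.002] 0.0004
[1.293 0.963 0.331] 0.0004
[1.47  0.963 0.336] 0.0004
[1.56  0.963 0.367] 0.0004
[1.643 0.963 0.416] 0.0004
[1.715 0.963 0.48 ] 0.0004
[1.772 0.964 0.557] 0.0004
[1.795 0.964 0.6  ] 0.0004
[1.813 0.964 0.644] 0.0004
[1.827 0.964 0.69 ] 0.0004
[1.836 0.964 0.738] 0.0004
```

>>> send_rows:
  commands:
    - {"delta_pos": [0.25,0.25,0],"roll": 0}
    - {"delta_pos": [0.5,0.5,0],"roll": 0}
    - {"delta_pos": [0.75,0.75,0],"roll": 0}
    - {"delta_pos": [0.95,0.963,0],"roll": 0}
    - {"delta_pos": [0.95,0.963,0],"roll": 0}

```text
clock: 10.98
position: [0.5837, -0.0402, 0.1944]
orientation: [[-0.328, 0.945, 0.001], [0.945, 0.328, 0.001], [0.0, 0.001, -1.0]]
contact_force: [-0.1, -0.6, -0.5]
finger_gap: 0.0003
grip_force: 0.0
```

>>> send_rows:
  commands:
    - {"delta_pos": [0.2,0,0.0],"roll": 0}
    - {"delta_pos": [0.34,0,0.1],"roll": 0}
    - {"delta_pos": [0.34,0,0.33],"roll": 0}
    - {"delta_pos": [0.34,0,0.33],"roll": 0}

```text
clock: 11.48
position: [0.5632, 0.0042, 0.1423]
orientation: [[-0.323, 0.946, -0.006], [0.946, 0.323, 0.0], [0.002, -0.006, -1.0]]
contact_force: [0.1, -0.3, -0.4]
finger_gap: 0.0003
grip_force: 0.0
```

```bash
python3 - <<'E'
from h import *
rows([(*lev(t),108.65) for t in(.3,.4,.5,.6,.7,.8,.9,1,1.1,1.2,1.3,1.4,1.5)])
E
```

```text
pos [0.5632 0.0042 0.1423] yaw 108.84192030969098 F [-0.0031  0.0903] t 11.475 f [ 0.0709 -0.2816 -0.4397]
[ 0.174  0.021 -0.013] 0.0005
[0.221 0.022 0.   ] 0.0005
[0.265 0.022 0.018] 0.0005
[0.308 0.022 0.041] 0.0005
[0.348 0.022 0.067] 0.0005
[0.385 0.023 0.097] 0.0005
[0.419 0.023 0.131] 0.0005
[0.45  0.023 0.169] 0.0005
[0.477 0.024 0.209] 0.0005
[0.499 0.024 0.251] 0.0005
[0.517 0.024 0.296] 0.0005
[0.531 0.025 0.342] 0.0005
[0.54  0.025 0.389] 0.0005
```

>>> send_rows:
  commands:
    - {"delta_pos": [0.06,0.015,0],"roll": 0}
    - {"delta_pos": [0.12,0.02,0],"roll": 0}
    - {"delta_pos": [0.17,0.02,0],"roll": 0}
    - {"delta_pos": [0.22,0.02,0.0],"roll": 0}
    - {"delta_pos": [0.265,0.02,0.018],"roll": 0}
    - {"delta_pos": [0.31,0.02,0.04],"roll": 0}
    - {"delta_pos": [0.35,0.02,0.067],"roll": 0}
    - {"delta_pos": [0.385,0.02,0.097],"roll": 0}
    - {"delta_pos": [0.385,0.02,0.097],"roll": 0}

```text
clock: 12.6
position: [0.5496, 0.0599, 0.1299]
orientation: [[-0.323, 0.947, -0.001], [0.947, 0.323, 0.0], [0.0, -0.001, -1.0]]
contact_force: [0.8, -0.5, -0.3]
finger_gap: 0.0006
grip_force: 0.1
```

```bash
python3 - <<'E'
from h import *
rows([(*lev(t),108.65) for t in(.8,.9,1,1.1,1.2,1.3,1.4,1.5)])
a=r.camera("top");b=r.camera("side")
cv2.imwrite("pics/s7.png",np.vstack([cv2.resize(a[140:215,240:360],None,fx=4,fy=4,interpolation=3),cv2.resize(b[170:245,260:380],None,fx=4,fy=4,interpolation=3)]))
E
```

```text
pos [0.5496 0.0599 0.1299] yaw 108.82444335073178 F [0.0018 0.1474] t 12.6 f [ 0.8345 -0.529  -0.312 ]
[ 0.005 -0.012  0.015] 0.0005
[ 0.039 -0.012  0.048] 0.0005
[ 0.07  -0.012  0.086] 0.0005
[ 0.097 -0.012  0.126] 0.0005
[ 0.119 -0.012  0.168] 0.0005
[ 0.137 -0.012  0.212] 0.0005
[ 0.151 -0.011  0.259] 0.0005
[ 0.16  -0.011  0.306] 0.0005
```

>>> send_rows:
  commands:
    - {"delta_pos": [0.02,-0.005,0.03],"roll": 0}
    - {"delta_pos": [0.04,-0.01,0.05],"roll": 0}
    - {"delta_pos": [0.07,-0.01,0.086],"roll": 0}
    - {"delta_pos": [0.097,-0.01,0.126],"roll": 0}
    - {"delta_pos": [0.12,-0.01,0.168],"roll": 0}

```text
clock: 13.32
position: [0.5425, 0.0764, 0.1048]
orientation: [[-0.322, 0.947, -0.0], [0.947, 0.322, 0.0], [0.0, -0.0, -1.0]]
contact_force: [0.8, 0.1, 4.1]
finger_gap: 0.0008
grip_force: 1.7
```

>>> send_rows:
  commands:
    - {"delta_pos": [0.02,0,0.04],"roll": 0}
    - {"delta_pos": [0.03,0,0.08],"roll": 0}
    - {"delta_pos": [0.03,0,0.08],"roll": 0}

```text
clock: 13.7
position: [0.5407, 0.0802, 0.0925]
orientation: [[-0.323, 0.947, -0.002], [0.947, 0.323, -0.0], [0.0, -0.002, -1.0]]
contact_force: [0.4, 0.2, -0.7]
finger_gap: 0.0004
grip_force: 0.0
```

```bash
python3 - <<'E'
from h import *
rows([(*lev(t),108.65) for t in(1.3,1.4,1.5)])
b=r.camera("side")
cv2.imwrite("pics/s8.png",cv2.resize(b[150:245,250:380],None,fx=6,fy=6,interpolation=3))
E
```

```text
pos [0.5407 0.0802 0.0925] yaw 108.82119832660896 F [-0.0002  0.1695] t 13.7 f [ 0.4312  0.1981 -0.668 ]
[-0.01   0.001 -0.037] 0.0005
[0.004 0.001 0.009] 0.0005
[0.013 0.001 0.056] 0.0005
```

View pics/s8.png

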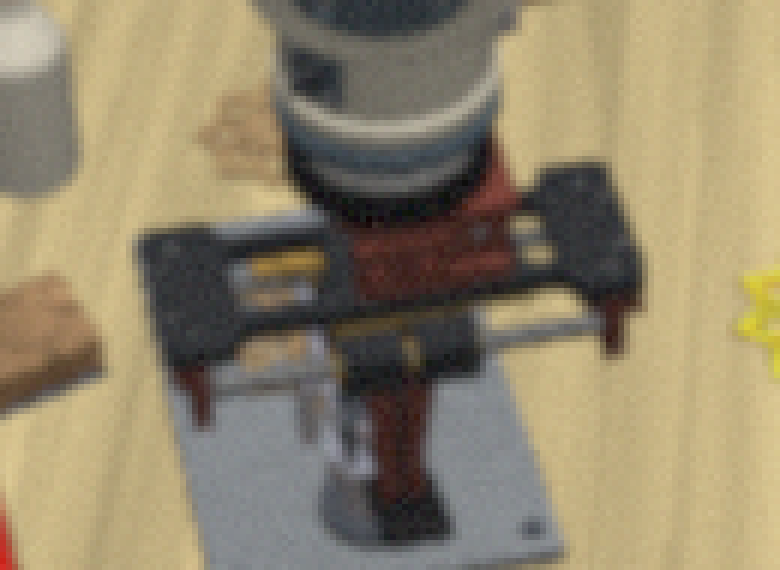

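The finger at crop (400,450) stands on the black paddle at crop (415,520), which has folded well down. I press on until the stop is felt.

>>> send_rows:
  commands:
    - {"delta_pos": [0.01,0,0.03],"roll": 0}
    - {"delta_pos": [0.013,0,0.055],"roll": 0}
    - {"delta_pos": [0.013,0,0.055],"roll": 0}

```text
clock: 14.12
position: [0.5405, 0.0821, 0.0847]
orientation: [[-0.322, 0.947, -0.001], [0.947, 0.322, -0.0], [0.0, -0.001, -1.0]]
contact_force: [-0.5, 0.7, 0.6]
finger_gap: 0.0005
grip_force: 0.2
```

>>> send_rows:
  commands:
    - {"delta_pos": [0,0,0.01],"roll": 0}
    - {"delta_pos": [0,0,0.02],"roll": 0}
    - {"delta_pos": [0,0,0.02],"roll": 0}

```text
clock: 14.5
position: [0.5408, 0.0821, 0.0821]
orientation: [[-0.322, 0.947, 0.0], [0.947, 0.322, 0.0], [-0.0, 0.0, -1.0]]
contact_force: [-0.8, 1.6, 1.9]
finger_gap: 0.0006
grip_force: 1.0
```

>>> send_rows:
  commands:
    - {"delta_pos": [0,0,0.01],"roll": 0}
    - {"delta_pos": [0,0,0.02],"roll": 0}
    - {"delta_pos": [0,0,0.02],"roll": 0}

```text
clock: 14.88
position: [0.5409, 0.0821, 0.079]
orientation: [[-0.322, 0.947, 0.0], [0.947, 0.322, 0.0], [-0.0, 0.0, -1.0]]
contact_force: [-1.4, 1.8, 2.3]
finger_gap: 0.0009
grip_force: 1.0
```

>>> send_rows:
  commands:
    - {"delta_pos": [0,0,0.01],"roll": 0}
    - {"delta_pos": [0,0,0.02],"roll": 0}
    - {"delta_pos": [0,0,0.02],"roll": 0}

```text
clock: 15.25
position: [0.5409, 0.0821, 0.076]
orientation: [[-0.322, 0.947, 0.0], [0.947, 0.322, -0.0], [-0.0, 0.0, -1.0]]
contact_force: [0.5, 1.3, 2.5]
finger_gap: 0.0006
grip_force: 1.0
```

>>> send_rows:
  commands:
    - {"delta_pos": [0,0,0.01],"roll": 0}
    - {"delta_pos": [0,0,0.02],"roll": 0}
    - {"delta_pos": [0,0,0.02],"roll": 0}

```text
clock: 15.62
position: [0.541, 0.0822, 0.0741]
orientation: [[-0.322, 0.947, 0.0], [0.947, 0.322, 0.0], [0.0, 0.0, -1.0]]
contact_force: [-3.8, 2.7, 13.9]
finger_gap: 0.0007
grip_force: 7.1
```

>>> send_rows:
  commands:
    - {"delta_pos": [0,0,0.01],"roll": 0}
    - {"delta_pos": [0,0,0.01],"roll": 0}
    - {"delta_pos": [0,0,0.01],"roll": 0}

```text
clock: 16.0
position: [0.5414, 0.0824, 0.0737]
orientation: [[-0.322, 0.947, 0.001], [0.947, 0.322, 0.001], [0.0, 0.002, -1.0]]
contact_force: [-6.6, 2.4, 25.4]
finger_gap: 0.0007
grip_force: 12.5
```

The stop is firm: 25 N for 0.4 mm of travel. I retract straight up and back, then check by masks.

>>> send_rows:
  commands:
    - {"delta_pos": [0,0,-0.1],"roll": 0}
    - {"delta_pos": [0,0,-0.4],"roll": 0}
    - {"delta_pos": [0,0,-0.8],"roll": 0}
    - {"delta_pos": [-0.2,-0.35,-0.9],"roll": 0}
    - {"delta_pos": [-0.4,-0.7,-0.9],"roll": 0}
    - {"delta_pos": [-0.7,-1,-0.9],"roll": 0}
    - {"delta_pos": [-0.9,-1,-0.9],"roll": 0}
    - {"delta_pos": [-0.9,-1,-0.9],"roll": 0}

```text
clock: 17.0
position: [0.4424, -0.0958, 0.2067]
orientation: [[-0.319, 0.948, 0.001], [0.948, 0.319, -0.001], [-0.001, 0.0, -1.0]]
contact_force: [0.4, -0.0, -1.3]
finger_gap: 0.0008
grip_force: 0.0
```

>>> send_rows:
  commands:
    - {"delta_pos": [-0.4,-0.3,0],"roll": 0}
    - {"delta_pos": [-0.8,-0.5,0],"roll": 0}
    - {"delta_pos": [-0.9,-0.5,0],"roll": 0}
    - {"delta_pos": [-0.9,-0.5,0],"roll": 0}

```text
clock: 17.5
position: [0.4149, -0.2467, 0.2063]
orientation: [[-0.32, 0.947, -0.0], [0.947, 0.32, 0.0], [0.0, -0.0, -1.0]]
contact_force: [-0.3, -0.3, 1.0]
finger_gap: 0.0006
grip_force: 0.0
```

```bash
python3 - <<'E'
from h import *
rows([])
a=r.camera("top");b=r.camera("side");a0=cv2.imread("pics/top0.png")
def blob(im,roi,f):
    u0,v0,u1,v1=roi;h=cv2.cvtColor(im[v0:v1,u0:u1],cv2.COLOR_BGR2HSV);m=f(h)
    ys,xs=np.nonzero(m);return len(xs),(xs.mean()+u0,ys.mean()+v0)
blk=lambda h:h[...,2]<35
for n,im,roi in(("top",a,(270,165,315,215)),("side",b,(290,185,345,255))):
    k,c=blob(im,roi,blk);print(n,"black",k,c,toF(ray(n,c,.08)))
for th in(1.2,1.35,1.5):
    p=(*F(0,.11+.0755*np.sin(th)),.07+.0755*np.cos(th));print(th,proj("top",p),proj("side",p))
orn=lambda h:(h[...,1]>95)&(h[...,2]>60)
for im in(a0,a):
    h=orn; u0,v0,u1,v1=325,157,370,203
    m=orn(cv2.cvtColor(im[v0:v1,u0:u1],cv2.COLOR_BGR2HSV)).astype(np.uint8)
    x=cv2.boundingRect(m);print("orn bbox",x,m.sum())
y=lambda h:(h[...,0]<25)&(h[...,0]>12)&(h[...,1]>150)&(h[...,2]>80)
print("spindle collar",blob(a,(335,165,360,188),lambda h:(h[...,2]<50)),proj("top",(*F(0,0),.07)))
E
```

```text
pos [ 0.4149 -0.2467  0.2063] yaw 108.67447033759184 F [-0.2239 -0.1   ] t 17.5 f [-0.2737 -0.2889  1.0453]
top black 126 (np.float64(277.26190476190476), np.float64(200.3095238095238)) [-0.0024  0.1849]
side black 44 (np.float64(317.29545454545456), np.float64(240.22727272727272)) [0.0034 0.1918]
1.2 [277.9312 198.097 ] [317.5652 231.5589]
1.35 [277.1376 198.9818] [317.9286 235.6103]
1.5 [277.0062 199.6496] [318.1441 239.2011]
orn bbox (3, 4, 42, 42) 687
orn bbox (5, 4, 40, 42) 414
spindle collar (0, (np.float64(nan), np.float64(nan))) [347.2894 175.9647]<stdin>:6: RuntimeWarning: Mean of empty slice.
  ret = ret.dtype.type(ret / rcount)
```

The paddle matches θ≈1.5 in both views, the strap's line is unchanged, and the ornament hasn't shifted measurably. I'm handing it in.

```bash
python3 -c "
from workcell import r
print(r.finish_job())"
```

```text
the job is handed in; nothing more can be done
None
```

The job is handed in at about 17.6 s: the strap is at its stop over the ornament and the cam lever is fully down. The ornament has not measurably shifted, and the arm is clear of everything. The finger pushed the strap by its spindle at the end of the swing, because the closed fingertips sat higher than stated.

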